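# Park the handset dock's sprung jaw open

## Task

Make the dock ready for the handset: with closed fingertips push the red sprung jaw by its black face all the way back to its end stop, then let it go so that it springs back and catches on the stop pin at mid position. Only push the jaw: do not touch the green-headed stop pin, and leave the handset, sockets and everything else on the bench standing where they are. Finish clear of everything.

Things in the scene. Friction and masses are not known exactly. Their poses are not given: they have to be found in the camera images.
- dock: Dock screwed down: grey base 360 x 120 mm, black lip at one end, sprung red jaw facing it. Origin on the bench under the jaw face's middle when the jaw is forward; x = the way the jaw is pushed (lip to stop pin), z up. Base x -145 to 215, y +-60 mm; lip's inner face at x -130, top 50 mm; open bed at z 12 mm. Bridge with the stop pin at x 128 to 152, 52 mm high.
- jaw (a joint): Jaw travel along the dock's x, m: 0 forward (rest), 0.035 parked at mid (white lines on jaw at green marks on rails), 0.065 on its end stop. A spring drives it to 0: 4.5 N at 0, 10 N at 0.065, damped 25 N per m/s. Pushed less than 0.03 it returns to 0; past about 0.033 the pin drops behind the slide's shoulder, and the released jaw returns only to 0.035.
- jaw_face (a point): Middle of the jaw's upright black pushing face, which faces the lip (dock's -x). The face is 100 mm wide along the dock's y and spans 14 to 62 mm above the bench; this point is 42 mm up and moves with the jaw. Behind it the jaw is a red wedge 60 mm long sloping down towards the stop pin.
- stop_pin: Sprung upright stop pin with a green head 20 mm across in the bridge, 140 mm along the dock's x from its origin. It rises by about 10 mm while the jaw's ramp goes under it and drops by itself. Not to be touched. Origin at bench height on the pin's axis when the pin is down.
- pin_top (a point): Top of the green pin head: 66 mm above the bench when the pin is down.
- socket_in_dock: Loose socket, 24 mm across and 36 mm high, left standing on the dock's bed near the lip (its centre 92 to 113 mm from the jaw's forward face). Origin at the centre of its underside. Stays where it is.
- deep_socket: Loose deep socket, 26 mm across and 62 mm high, standing on the bench beside the jaw. Origin under its centre. Stays.
- screwdriver: Loose screwdriver with green handle, about 190 mm long, lying on the bench beside the dock. Stays.
- handset: Loose diagnostic handset with red corners, 150 x 82 x 25 mm, lying on the bench on the other side of the dock. Origin at the centre of its underside. Stays.
- water_bottle: Loose water bottle, 64 mm across, 200 mm high, at the right of the bench. Origin under its centre. Stays.
- spray_can: Loose yellow can, 66 mm across, 170 mm high, at the right of the bench. Origin under its centre. Stays.
- torch: Loose black torch standing on end, 42 mm across, 145 mm high, at the right of the bench. Origin under its centre. Stays.

How it is judged:
By the outcome, as a careful person would: the job done as asked, in the order asked, and still so for the second after the job is handed in, with the robot touching nothing.
It also fails if it takes over 35 s, if anything falls off the work surface, if the arm or the gripper's body presses on something with over 40 N, if the wrist force passes 120 N, or if a joint passes its speed limit or range.

## Robot

A 7-joint arm with a two-finger parallel gripper is mounted at the origin on the work surface. World frame = base frame: x ahead of the robot, y to its left, z up, the work surface at z = 0. Lengths are in m, angles in rad, forces in N, time in s.
With the tool pointing down it reaches from about 0.4 to 0.85 m from the base axis. Payload 10.4 kg.
Tool frame: the origin (TCP) lies between the finger pads; the fingertips stand 11 mm ahead of it and the grasp point (between the pads) lies 8 mm behind it; x points along the fingers, y is the direction in which the jaws open and shut, and the axes are right-handed (so a half turn about x gives the same grasp; the last joint's range is limited). The gripper opens to 87 mm and grips with 3 to 60 N. Pads are 19 mm wide; open, the fingers measure 117 mm over their backs; the gripper's body (75 mm by 190 mm) begins 51 mm behind the grasp point.
Start: joints at [1.181, 0.332, -0.065, 1.46, 0.022, 1.35, -0.088], TCP at [0.224, -0.583, 0.234] pointing down, gripper open.
Joint ranges: [-2.6, 2.6], [-0.5, 2.12], [-1.47, 1.34], [0.16, 2.42], [-1.27, 4.41], [0.06, 2.06], [-2.6, 2.6]. Speed limits (rad/s): [2.22, 2.22, 2.79, 2.79, 3.14, 3.14, 3.14].

## Interface

Orientations are given as a unit quaternion [x, y, z, w].
In Python, from bench import r, cams, ticket gives the robot as it stands. The module is installed in compiled form; this text tells all that it offers.
- The arm moves only by the tool drive_tool, never from a script. Its argument "moves" is text: rows parted by semicolons, each of 5 numbers parted by spaces: the shift along the world's x, y, z in m, then the turn about the world's z in degrees, then the closure, from 0 (fully open) to 1 (shut). In form: x y z twist grip; .... A call has 1 to 20 rows; each row shifts and turns the commanded pose from where the row before left it; what a row does not reach is not made up. A row lasts 1/8 s, in which the tool goes at most 62.5 mm and 10.7 degrees, less where a joint would pass 70% of its speed; a pose out of reach is approached as far as the arm can. A call is refused whole if a number of a shift passes 0.0625 or a number of a turn 10.7, either way. A call with a gripper value outside its range is refused whole. The fingers move at their own pace and stop on an object; "newtons" is the grip in N (left out, the last holds). Time passes only in rows, so rows that do not move let the fingers close. It gives the time, the measured TCP pose, the force and the opening at its end, in the units of the state.
- r.read_state(): the state, without advancing time (a new reading comes with each control period).
- cams.camera(name): name is "side" or "top"; returns a dict with "color" (420x560x3 uint8, red, green, blue), "fx", "fy", "cx", "cy" (pixels), "distortion" ([k1, k2, p1, p2, k3] as OpenCV has them; the pictures are not rectified), "extrinsics" (4x4, takes a point from camera to world coordinates). Camera axes: x right, y down, z forward; pixel columns grow to the right and rows downward; lengths in m; the calibration is good to about 2 mm. A picture is of the moment at which its call begins. There is no depth.
- ticket.close_job(): hands the job in, once; it reports no verdict.
The state is a dict: "time": time; "joint_positions": joint angles; "joint_vel": joint speeds; "joint_torque": joint torques, N m; "ee_pos": TCP position; "eef_rot": TCP orientation; "ft_force": force on the tool from outside, world axes, zero at the start; "torque": the same for the moment, N m; "width": finger opening in m.
Only numpy, scipy, OpenCV 4.12 (cv2) and the standard library are available. Lean on these libraries where they do the work, as an engineer would, in place of code of your own. Each camera call takes 0.05 s, during which the arm holds its last target.

## Working session

There is one attempt and no reset: what is moved stays moved. The work goes in short steps, Python scripts to look and compute and a tool call to move; the robot and the scene stay as the last step left them, time stands still between calls to the robot, and variables do not carry over. Pictures are saved under pics/ and viewed, and the job is handed in when it is done.

Besides the shell and the picture viewer there is one more tool, called as a command line: name --argument value ..., lists and objects as JSON in quotes. drive_tool: Moves the arm, as the interface text tells. Its arguments: {"type":"object","properties":{"moves":{"type":"string"},"newtons":{"type":"number"}},"required":["moves"]}

```bash
mkdir -p pics
python3 - <<'E'
from bench import r,cams
import cv2,pickle
s=r.read_state();print({k:s[k] for k in('time','ee_pos','eef_rot','ft_force','width')})
d={}
for n in('side','top'):
    c=cams.camera(n);d[n]=c;cv2.imwrite(f'pics/{n}0.png',c['color'][:,:,::-1]);print(n,c['fx'],c['cx'],c['distortion'],c['extrinsics'])
pickle.dump(d,open('c0.pkl','wb'))
E
```

```text
{'time': 0.0, 'ee_pos': array([ 0.22399757, -0.58306764,  0.23274212]), 'eef_rot': array([-0.69513159, -0.12947161,  0.69535989, -0.12846711]), 'ft_force': array([-0.43074335, -0.42801831,  0.69873553]), 'width': 0.08694783321200246}
side 434.331210767782 278.9513245500194 [-0.08647549  0.          0.          0.          0.        ] [[-0.88208101 -0.23057776  0.41081259  0.04817573]
 [-0.47074656  0.46507597 -0.74973463  0.74554041]
 [-0.01818693 -0.8547153  -0.51877837  0.66619121]
 [ 0.          0.          0.          1.        ]]
top 515.4109647142442 269.01571825393404 [-0.10252505  0.          0.          0.          0.        ] [[-0.01877809 -0.98847018  0.15024675  0.33206533]
 [-0.99982265  0.01877966 -0.00140855 -0.08666363]
 [-0.00142928 -0.15024655 -0.98864753  1.31685177]
 [ 0.          0.          0.          1.        ]]
```

View pics/top0.png

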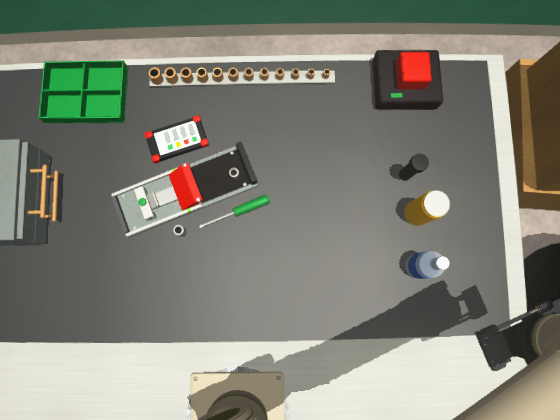

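View pics/side0.png

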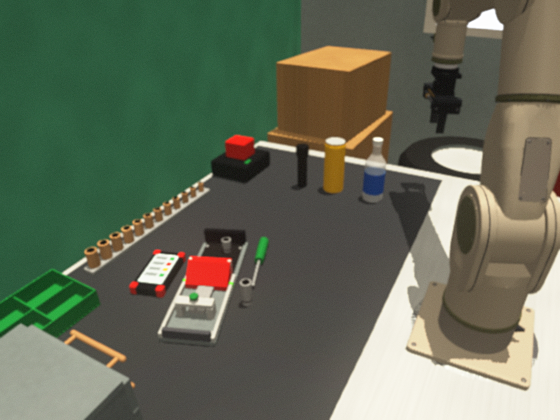

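The top view shows the lip at about (246,165), the red jaw at (185,187) and the green pin at (142,202), so the jaw is pushed towards image left (world +y). I'll measure from masks next.

```bash
cat > h.py <<'E'
import numpy as np,cv2
def K(c): return np.array([[c['fx'],0,c['cx']],[0,c['fy'],c['cy']],[0,0,1]])
def ray(c,uv):
    p=cv2.undistortPoints(np.array(uv,float).reshape(-1,1,2),K(c),np.array(c['distortion'])).reshape(-1,2)
    E=c['extrinsics'];d=np.c_[p,np.ones(len(p))]@E[:3,:3].T
    return E[:3,3],d
def plane(c,uv,z):
    o,d=ray(c,uv);return o+d*((z-o[2])/d[:,2])[:,None]
def proj(c,P):
    E=np.linalg.inv(c['extrinsics']);return cv2.projectPoints(np.array(P,float).reshape(-1,1,3),cv2.Rodrigues(E[:3,:3])[0],E[:3,3],K(c),np.array(c['distortion']))[0].reshape(-1,2)
def tri(c1,u1,c2,u2):
    A=[];b=[]
    for c,u in((c1,u1),(c2,u2)):
        o,d=ray(c,[u]);d=d[0]/np.linalg.norm(d[0]);M=np.eye(3)-np.outer(d,d);A.append(M);b.append(M@o)
    x,*_=np.linalg.lstsq(np.vstack(A),np.hstack(b),rcond=None);
    return x
def blobs(c,m,roi,mn=8):
    x0,y0,x1,y1=roi;mm=np.zeros(m.shape,np.uint8);mm[y0:y1,x0:x1]=m[y0:y1,x0:x1]
    n,l,s,ce=cv2.connectedComponentsWithStats(mm)
    return [(s[i,4],ce[i].round(1),s[i,:4],(l==i)) for i in range(1,n) if s[i,4]>=mn]
E
python3 - <<'E'
import pickle,cv2,numpy as np
from h import *
d=pickle.load(open('c0.pkl','rb'));t=d['top'];s=d['side']
for n,c,roi in(('top',t,(105,125,275,245)),('side',s,(150,215,290,350))):
    hsv=cv2.cvtColor(c['color'],cv2.COLOR_RGB2HSV)
    H,S,V=[hsv[...,i].astype(int) for i in range(3)]
    red=((H<8)|(H>172))&(S>150)&(V>90); gr=(H>45)&(H<85)&(S>120)&(V>50)
    for k,m in(('red',red),('green',gr)):
        for b in blobs(c,m,roi):
            print(n,k,b[0],b[1],b[2])
            if k=='red' and b[0]>250:
                cn=cv2.findContours(b[3].astype(np.uint8),0,2)[0][0];print(cv2.approxPolyDP(cn,3,True).reshape(-1,2).tolist())
    x0,y0,x1,y1=roi
    f=cv2.resize(c['color'][y0:y1,x0:x1],None,fx=4.4,fy=4.4,interpolation=cv2.INTER_CUBIC);cv2.imwrite(f'pics/{n}z.png',f[:600,:790,::-1])
E
```

```text
top red 51 [148.  134.3] [144 131   9   8]
top red 53 [204.  142.1] [201 138   7   9]
top red 14 [185.8 141.3] [184 140   5   4]
top red 60 [155.3 158.1] [151 154   9   9]
top red 900 [185.  186.5] [169 163  35  47]
[[187, 163], [169, 174], [182, 209], [198, 203], [198, 196], [203, 201]]
top green 15 [193.9 138.7] [192 137   5   5]
top green 15 [169.9 146.5] [168 145   5   4]
top green 327 [251.  204.9] [233 195  36  21]
top green 41 [142.  201.2] [139 198   7   7]
side red 33 [156.4 251.3] [153 249   9   6]
side red 50 [181.6 255.3] [177 252   9  10]
side red 1326 [208.1 271.7] [186 256  46  34]
[[191, 256], [186, 286], [204, 284], [225, 289], [231, 272], [226, 260], [230, 257]]
side red 107 [159.8 290.2] [155 285  11  12]
side green 213 [261.4 248.5] [255 237  13  26]
side green 38 [193.2 296. ] [190 293   8   7]
```

View pics/topz.png

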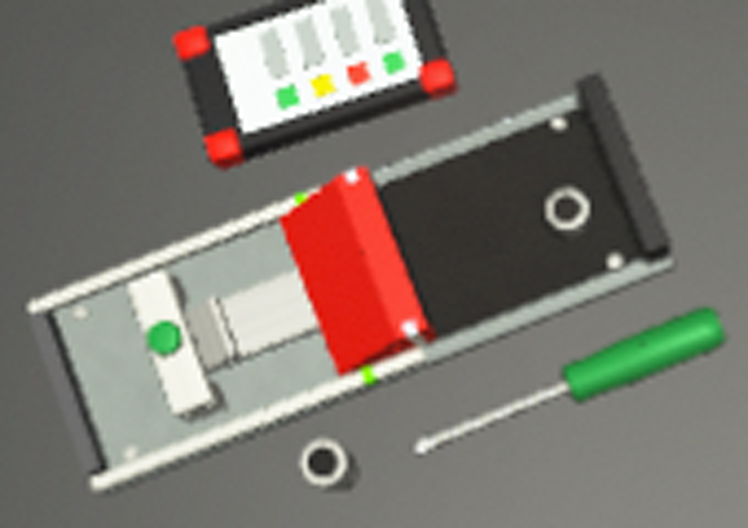

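View pics/sidez.png

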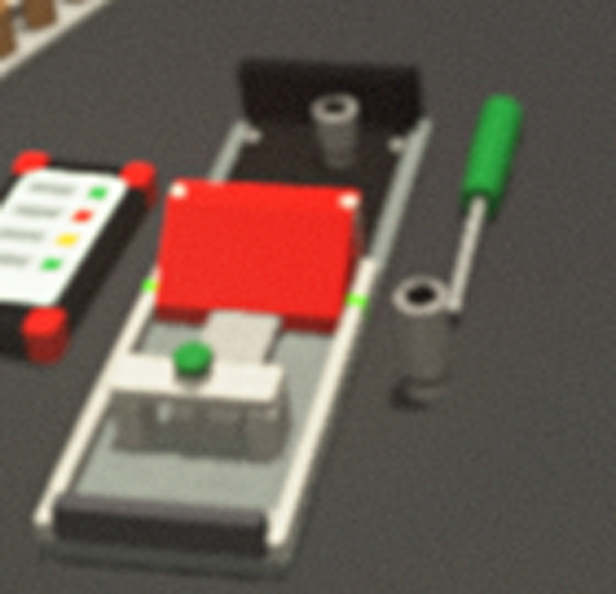

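Run:
```python
import pickle
from h import *
d=pickle.load(open('c0.pkl','rb'));t=d['top'];s=d['side']
Z=lambda a,b:(105+(a+.5)/4.4-.5,125+(b+.5)/4.4-.5)
pt=(142,201.2)
print('pin',plane(t,[pt],.065), 'tri',tri(t,pt,s,(193.2,296)), plane(s,[(193.2,296)],.065))
J=plane(t,[Z(365,168),Z(432,333)],.062);print('jaw edge',J,np.linalg.norm(J[0]-J[1]),J.mean(0))
Js=plane(s,[(150+175/4.4,215+182/4.4),(150+360/4.4,215+190/4.4)],.062);print('jaw side',Js,np.linalg.norm(Js[0]-Js[1]))
# lip inner top edge
L=plane(t,[Z(582,95),Z(645,258)],.05);print('lip',L,L.mean(0))
pin=plane(t,[pt],.065)[0]
print('sock',plane(t,[Z(567,208)],.048),'deep',plane(t,[Z(324,461)],.062))
e=J[1]-J[0]; e/=np.linalg.norm(e)
ax=np.array([e[1],-e[0]]); 
if ax[1]<0: ax=-ax
print('axis from jaw',ax,np.degrees(np.arctan2(*ax[::-1])))
# rails outer edges z~? left rail & right rail base corners
for a,b in((Z(375,178),Z(578,98)),(Z(100,488),Z(670,265)),(Z(35,305),Z(300,195))):
    q=plane(t,[a,b],.02);v=q[0]-q[1];print('rail',np.degrees(np.arctan2(v[1],v[0])))
lm=L.mean(0);v=pin-lm;print('lip-pin',v,np.linalg.norm(v[:2]),np.degrees(np.arctan2(v[1],v[0])))
jm=J.mean(0);v=pin-jm;print('jaw-pin',np.linalg.norm(v[:2]),np.degrees(np.arctan2(v[1],v[0])))
```

```text
pin [[0.53827539 0.22581954 0.065     ]] tri [0.53967569 0.22711808 0.06216406] [[0.53847589 0.2298353  0.065     ]]
jaw edge [[0.63393636 0.11333323 0.062     ]
 [0.53810403 0.07491071 0.062     ]] 0.10324788974766194 [0.5860202  0.09412197 0.062     ]
jaw side [[0.63536358 0.11777242 0.062     ]
 [0.54190891 0.07844654 0.062     ]] 0.10139181670194189
lip [[ 0.6773494  -0.00987796  0.05      ]
 [ 0.58097842 -0.04493368  0.05      ]] [ 0.62916391 -0.02740582  0.05      ]
sock [[ 0.61137784 -0.00061626  0.048     ]] deep [[0.4669441  0.13538919 0.062     ]]
axis from jaw [-0.37213859  0.92817718] 111.84757001940834
rail 110.9546834733799
rail 110.56704494957428
rail 111.79272294928997
lip-pin [-0.09088852  0.25322536  0.015     ] 0.2690423843739145 109.74425262806366
jaw-pin 0.14008503109599657 109.92728695061368
```

Run:
```python
import pickle
from h import *
from scipy.spatial.transform import Rotation as R
from bench import r
d=pickle.load(open('c0.pkl','rb'));t=d['top']
M=R.from_quat(r.read_state()['eef_rot']).as_matrix();print(M.round(3))
y=M[:,1];print('tool y yaw',np.degrees(np.arctan2(y[1],y[0])),'dock y yaw 20.8 or -159.2')
print('bottle/can/torch tops',plane(t,[(442,263)],.2),plane(t,[(436,203)],.17),plane(t,[(419,162)],.145))
```

```text
[[-0.001  0.359 -0.933]
 [ 0.001 -0.933 -0.359]
 [-1.    -0.001  0.   ]]
tool y yaw -68.98206823274093 dock y yaw 20.8 or -159.2
bottle/can/torch tops [[ 0.36703741 -0.46329629  0.2       ]] [[ 0.50417412 -0.4684006   0.17      ]] [[ 0.60615048 -0.44284502  0.145     ]]
```

drive_tool --moves "0 0 0.04 0 1; 0 0 0.04 0 1; 0 0 0.02 0 1" --newtons 20

```text
time: 0.48
ee_pos: [0.2243, -0.5837, 0.3357]
eef_rot: [0.695, 0.128, -0.695, 0.13]
ft_force: [0.3, -0.3, 0.2]
width: 0.0646
```

drive_tool --moves "0.0235 0.04 0 5.6 1;0.0235 0.04 0 5.6 1;0.0235 0.04 0 5.6 1;0.0235 0.04 0 5.6 1;0.0235 0.04 0 5.6 1;0.0235 0.04 0 5.6 1;0.0235 0.04 0 5.6 1;0.0235 0.04 0 5.6 1;0.0235 0.04 0 5.6 1;0.0235 0.04 0 5.6 1;0.0235 0.04 0 5.6 1;0.0235 0.04 0 5.6 1;0.0235 0.04 0 5.6 1;0.0235 0.04 0 5.6 1;0.0235 0.04 0 5.6 1;0.0235 0.04 0 5.6 1;0 0 0 0 1;0 0 0 0 1"

```text
time: 2.72
ee_pos: [0.6, 0.056, 0.3331]
eef_rot: [0.402, 0.581, -0.403, 0.581]
ft_force: [0.4, -0.2, 0.7]
width: 0.0003
```

```bash
cat > st.py <<'E'
from h import *
from bench import r
from scipy.spatial.transform import Rotation as R
s=r.read_state();M=R.from_quat(s['eef_rot']).as_matrix();y=M[:,1]
print(s['time'],s['ee_pos'].round(4),'yaw',np.degrees(np.arctan2(y[1],y[0])).round(2),'x',M[:,0].round(3),'w',s['width'],'F',s['ft_force'].round(2),s['joint_positions'].round(2))
o=np.array([.588,.096]);th=np.radians(110.8);a=np.array([np.cos(th),np.sin(th)]);b=np.array([-a[1],a[0]])
v=s['ee_pos'][:2]-o;print('dock frame',v@a,v@b)
E
python3 st.py
```

```text
2.725 [0.6    0.056  0.3331] yaw 20.56 x [-0.001 -0.    -1.   ] w 0.00026251823645690364 F [ 0.39 -0.22  0.65] [ 0.38  0.33 -0.72  1.33  0.22  1.56  0.04]
dock frame -0.0416918627629995 0.002984801581833768
```

drive_tool --moves "0 0 -0.05 0 1;0 0 -0.05 0 1;0 0 -0.05 0 1;0 0 -0.05 0 1;0 0 0 0 1;0 0 0 0 1"

```text
time: 3.48
ee_pos: [0.6011, 0.0559, 0.1359]
eef_rot: [0.403, 0.58, -0.402, 0.582]
ft_force: [0.0, -0.3, -1.0]
width: 0.0009
```

```bash
python3 st.py
cat > look.py <<'E'
import sys,cv2
from bench import cams
for n,(x0,y0,x1,y1) in(('top',(105,125,275,245)),('side',(150,205,290,350))):
    c=cams.camera(n)['color'][y0:y1,x0:x1];cv2.imwrite(f'pics/{n}{sys.argv[1]}.png',cv2.resize(c,None,fx=4,fy=4,interpolation=cv2.INTER_CUBIC)[:,:,::-1])
E
python3 look.py 1
```

```text
3.475 [0.6011 0.0559 0.1359] yaw 20.53 x [ 0.002 -0.    -1.   ] w 0.0008900543852721167 F [ 0.01 -0.3  -0.95] [ 0.37  0.44 -0.69  1.61  0.3   1.19 -0.02]
dock frame -0.042122173012664764 0.0019480795637091509
```

View pics/side1.png

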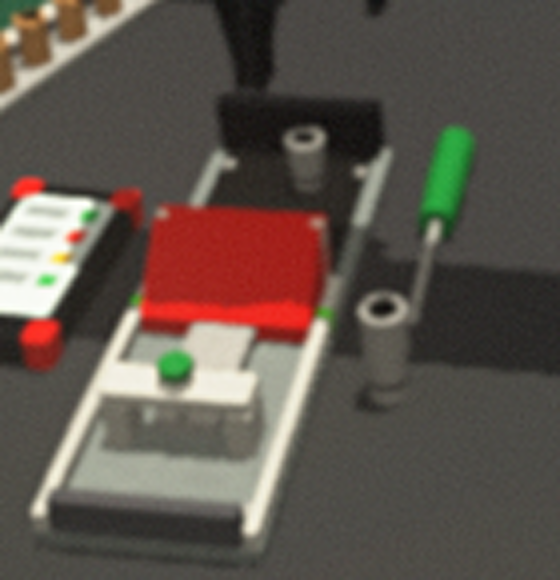

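View pics/top1.png

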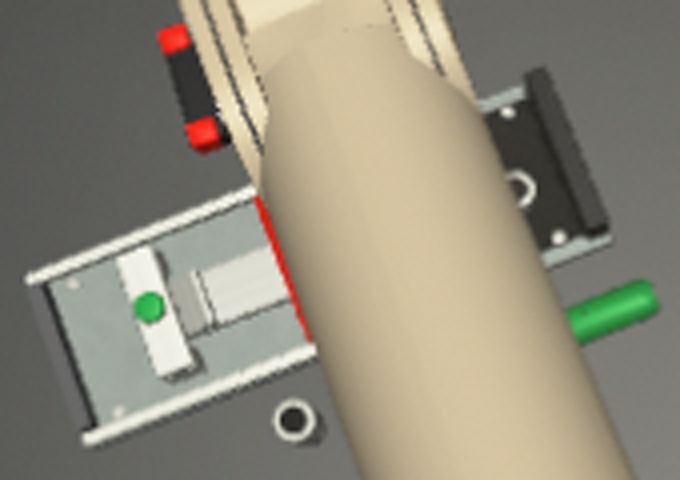

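The closed fingers sit over the bed's centre line at about (255,90) in the side zoom. The jaw, pin and sockets are unchanged. I'll descend now.

drive_tool --moves "0 0 -0.03 0 1;0 0 -0.03 0 1;0 0 -0.02 0 1;0 0 -0.01 0 1;0 0 0 0 1;0 0 0 0 1"

```text
time: 4.32
ee_pos: [0.6009, 0.0567, 0.0447]
eef_rot: [0.403, 0.581, -0.402, 0.582]
ft_force: [0.1, 0.5, -0.5]
width: 0.0002
```

```bash
python3 st.py; python3 look.py 2
```

```text
4.325 [0.6009 0.0567 0.0447] yaw 20.61 x [ 0.002  0.    -1.   ] w 0.00021908166416897143 F [ 0.13  0.51 -0.46] [ 0.34  0.54 -0.65  1.69  0.37  1.04 -0.07]
dock frame -0.041271766463714755 0.0018853425922860216
```

View pics/side2.png

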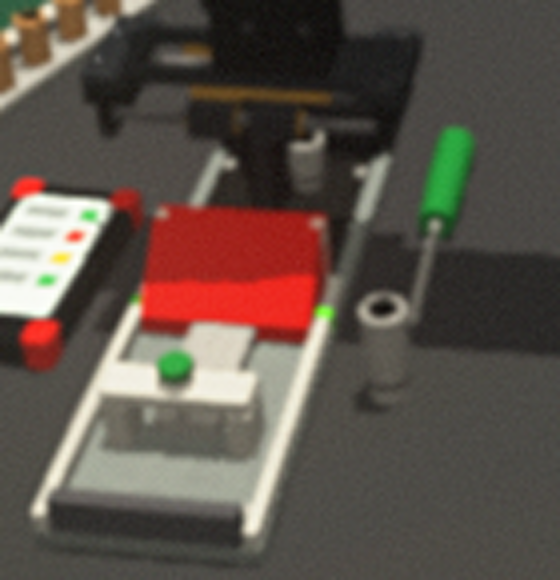

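drive_tool --moves "-0.0036 0.0093 0 0 1;-0.0036 0.0093 0 0 1;-0.0036 0.0093 0 0 1;-0.0018 0.0047 0 0 1;0 0 0 0 1"

```text
time: 5.05
ee_pos: [0.5878, 0.0887, 0.0437]
eef_rot: [0.402, 0.581, -0.403, 0.582]
ft_force: [1.7, -4.5, -0.1]
width: 0.0003
```

```bash
python3 st.py
```

```text
5.05 [0.5878 0.0887 0.0437] yaw 20.61 x [ 0.001 -0.001 -1.   ] w 0.0003476862731498741 F [ 1.67 -4.53 -0.11] [ 0.3   0.53 -0.66  1.71  0.37  1.03 -0.13]
dock frame -0.006750166676983983 0.002775555845639556
```

drive_tool --moves "-0.0036 0.0093 0 0 1;-0.0036 0.0093 0 0 1;-0.0036 0.0093 0 0 1;-0.0036 0.0093 0 0 1;-0.0036 0.0093 0 0 1;0 0 0 0 1"

```text
time: 5.8
ee_pos: [0.5704, 0.1341, 0.0437]
eef_rot: [0.402, 0.58, -0.403, 0.582]
ft_force: [3.7, -8.4, 0.9]
width: 0.0004
```

```bash
python3 st.py
```

```text
5.8 [0.5704 0.1341 0.0437] yaw 20.55 x [ 0.001 -0.002 -1.   ] w 0.00043847602281574813 F [ 3.71 -8.41  0.9 ] [ 0.23  0.52 -0.68  1.73  0.38  1.02 -0.22]
dock frame 0.041854942683739654 0.0029481677124983717
```

drive_tool --moves "-0.0018 0.0047 0 0 1;-0.0018 0.0047 0 0 1;0 0 0 0 1"

```text
time: 6.18
ee_pos: [0.567, 0.1427, 0.0437]
eef_rot: [0.403, 0.58, -0.404, 0.582]
ft_force: [4.1, -8.6, 1.5]
width: 0.0007
```

drive_tool --moves "-0.0007 0.0019 0 0 1;0 0 0 0 1"

```text
time: 6.42
ee_pos: [0.5665, 0.1443, 0.0437]
eef_rot: [0.403, 0.58, -0.404, 0.582]
ft_force: [4.0, -9.6, 1.3]
width: 0.0004
```

drive_tool --moves "-0.0007 0.0019 0 0 1;0 0 0 0 1"

```text
time: 6.68
ee_pos: [0.566, 0.1455, 0.0437]
eef_rot: [0.403, 0.58, -0.404, 0.582]
ft_force: [3.5, -10.6, 1.9]
width: 0.0003
```

```bash
python3 st.py
```

```text
6.675 [0.566  0.1455 0.0437] yaw 20.45 x [ 0.002 -0.004 -1.   ] w 0.0003412671360701812 F [  3.54 -10.6    1.89] [ 0.21  0.52 -0.68  1.74  0.38  1.02 -0.25]
dock frame 0.05409714035467721 0.00301844776254973
```

Force is 11 N and travel about 63–64 mm, so the jaw is almost at the stop. I'll go on until the force clearly rises.

drive_tool --moves "-0.0007 0.0019 0 0 1;0 0 0 0 1"

```text
time: 6.92
ee_pos: [0.5659, 0.1456, 0.0437]
eef_rot: [0.403, 0.579, -0.405, 0.582]
ft_force: [6.1, -16.2, 3.1]
width: 0.001
```

drive_tool --moves "-0.0007 0.0019 0 0 1;0 0 0 0 1"

```text
time: 7.18
ee_pos: [0.5659, 0.1456, 0.0438]
eef_rot: [0.403, 0.578, -0.406, 0.583]
ft_force: [6.8, -20.8, 3.0]
width: 0.0004
```

```bash
python3 st.py; python3 look.py 3
```

```text
7.175 [0.5659 0.1456 0.0438] yaw 20.27 x [ 0.003 -0.008 -1.   ] w 0.00036420407884154443 F [  6.84 -20.79   2.97] [ 0.21  0.52 -0.68  1.74  0.38  1.02 -0.25]
dock frame 0.05426014676526379 0.0030496000313590464
```

View pics/side3.png

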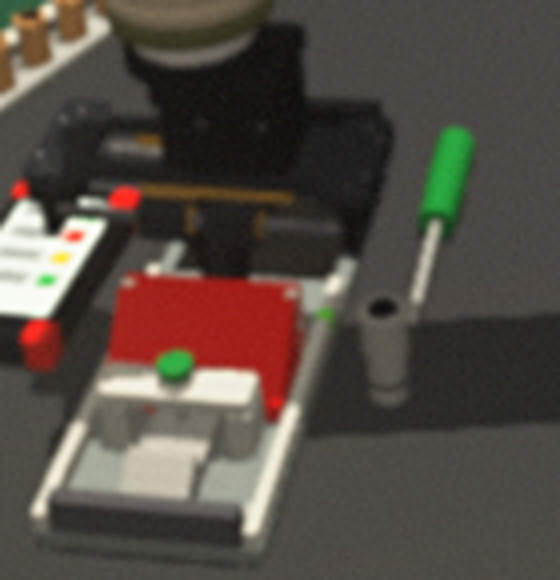

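Hard stop reached: the position stays fixed while the force rises to 22 N. In the side zoom the slide has passed under the bridge and the pin is up. I'll release straight back.

drive_tool --moves "0.0107 -0.028 0 0 1;0.0107 -0.028 0 0 1;0.0071 -0.0187 0 0 1;0 0 0 0 1;0 0 0 0 1"

```text
time: 7.9
ee_pos: [0.5912, 0.0797, 0.0436]
eef_rot: [0.402, 0.582, -0.402, 0.581]
ft_force: [-0.7, 0.2, -0.1]
width: 0.0003
```

```bash
python3 st.py; python3 look.py 4
```

```text
7.9 [0.5912 0.0797 0.0436] yaw 20.7 x [-0.     0.001 -1.   ] w 0.0003222415634434315 F [-0.73  0.23 -0.15] [ 0.31  0.54 -0.66  1.7   0.37  1.03 -0.11]
dock frame -0.016386453405180308 0.0028313408963265216
```

View pics/side4.png

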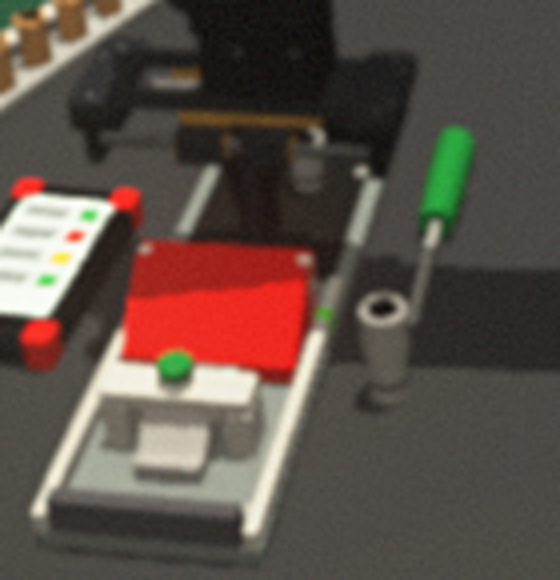

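The jaw has sprung back and stays at about mid position, and there is no force on the tool. I'll lift away, then check from the top view.

drive_tool --moves "0 0 0.03 0 1;0 0 0.05 0 1;0 0 0.05 0 1;0 0 0.05 0 1;0 0 0.05 0 1;0 0 0.05 0 1;0 -0.05 0 0 1;0 -0.05 0 0 1;0 -0.05 0 0 1;0 -0.05 0 0 1;0 -0.05 0 0 1;0 -0.05 0 0 1;0 0 0 0 1;0 0 0 0 1"

```text
time: 9.75
ee_pos: [0.592, -0.2204, 0.3235]
eef_rot: [0.402, 0.582, -0.402, 0.582]
ft_force: [-0.0, 0.3, 0.6]
width: 0.0007
```

```bash
python3 st.py; python3 look.py 5
python3 - <<'E'
import pickle,cv2
from bench import cams
c=cams.camera('top');s=cams.camera('side');pickle.dump({'top':c,'side':s},open('c1.pkl','wb'))
cv2.imwrite('pics/topfull5.png',c['color'][:,:,::-1])
from h import *
d0=pickle.load(open('c0.pkl','rb'))
for n,c,roi in(('top',c,(105,125,275,245)),('side',s,(150,215,290,350))):
  for w,cc in(('before',d0[n]),('after',c)):
    hsv=cv2.cvtColor(cc['color'],cv2.COLOR_RGB2HSV);H,S,V=[hsv[...,i].astype(int) for i in range(3)]
    red=((H<8)|(H>172))&(S>150)&(V>90); gr=(H>45)&(H<85)&(S>120)&(V>50)
    for k,m in(('red',red),('green',gr)): print(n,w,k,[(int(b[0]),b[1].tolist()) for b in blobs(cc,m,roi,20)])
E
```

```text
9.75 [ 0.592  -0.2204  0.3235] yaw 20.71 x [ 0.     0.001 -1.   ] w 0.0007087601223554651 F [-0.01  0.28  0.57] [ 0.71  0.38 -0.59  1.27  0.21  1.56  0.51]
dock frame -0.2972092705838255 0.10866498869814104
top before red [(51, [148.0, 134.3]), (53, [204.0, 142.1]), (60, [155.3, 158.1]), (900, [185.0, 186.5])]
top before green [(327, [251.0, 204.9]), (41, [142.0, 201.2])]
top after red [(50, [148.1, 134.3]), (53, [204.0, 142.1]), (60, [155.3, 158.1]), (892, [172.1, 191.6])]
top after green [(329, [251.1, 204.8]), (41, [142.0, 201.2])]
side before red [(33, [156.4, 251.3]), (50, [181.6, 255.3]), (1326, [208.1, 271.7]), (107, [159.8, 290.2])]
side before green [(213, [261.4, 248.5]), (38, [193.2, 296.0])]
side after red [(33, [156.4, 251.3]), (48, [181.5, 255.1]), (1347, [204.6, 280.5]), (106, [159.7, 290.2])]
side after green [(216, [261.4, 248.5]), (38, [193.4, 296.2])]
```

View pics/top5.png

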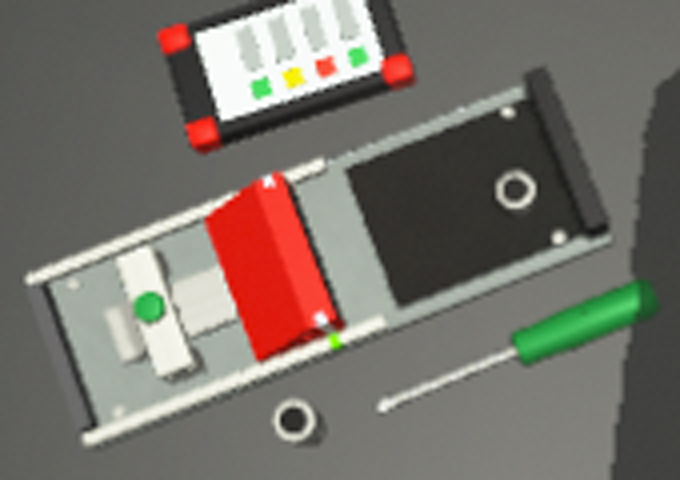

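View pics/topfull5.png

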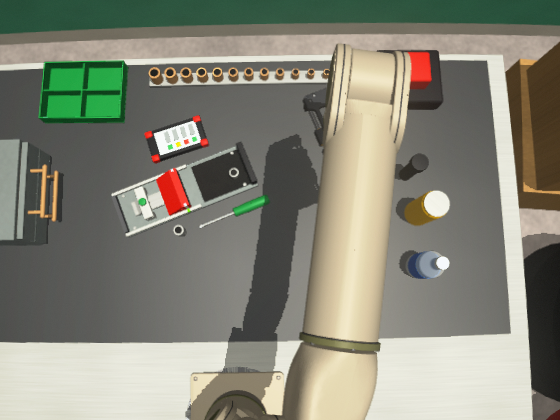

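The jaw moved 13.9 px in the top view, which is about 35 mm. Its white marks line up with the green rail mark, the pin is down, and nothing else has moved. Handing in.

```bash
python3 -c "
from bench import ticket
print(ticket.close_job())"
```

```text
the job is handed in; nothing more can be done
None
```

The dock is ready: the jaw is parked at mid position on the stop pin. I pushed it by its black face with closed fingertips to the end stop, then backed straight off so it sprang back and caught.

- **End stop:** the last pushes gained no travel while the wrist force rose to about 22 N, so the jaw was on its stop.
- **Parked position:** in the top view the jaw sits about 35 mm from rest. Its white marks are at the green rail mark on the one side I could see clearly.
- **Pin and other objects:** the green pin head is back at its starting pixel. The handset and screwdriver are within 0.2 px of where they were. By eye in the pictures, the sockets, bottle, can and torch look unmoved.
- **Finish:** the arm was lifted clear, with the tool at 0.32 m height and no contact force. I handed the job in at about 10 s on the robot's clock. No check failed or disagreed.

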